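# Present a specimen tube to the code reader

## Robot

A 7-joint arm with a two-finger parallel gripper is mounted at the origin on a cart in front of the work surface, level with it; the furniture and walls round the work are solid. World frame = base frame: x ahead of the robot, y to its left, z up, the work surface at z = 0. Lengths are in m, angles in rad, forces in N, time in s.
With the tool pointing down it reaches from about 0.4 to 0.85 m from the base axis. Payload 10.4 kg.
Tool frame: the origin (TCP) lies at the very end of the fingers, on their centre line; the grasp point (between the pads) lies r.tcp_to_grasp behind it (r.tcp_to_grasp is the distance from the TCP to the grasp point, in m); z points along the fingers, y is the line along which they close (so a half turn about z gives the same grasp; the last joint's range is limited). The gripper opens to 87 mm and grips with 3 to 60 N. Pads are 19 mm wide; open, the fingers measure 117 mm over their backs; the gripper's body (75 mm by 190 mm) begins 51 mm behind the grasp point.
Start: joints at [-1.366, 0.332, -0.065, 1.46, 0.022, 1.35, -0.088], TCP at [0.141, 0.609, 0.223] pointing down, gripper open.
Joint ranges: [-2.6, 2.6], [-0.5, 2.12], [-1.47, 1.34], [0.16, 2.42], [-1.27, 4.41], [0.06, 2.06], [-2.6, 2.6]. Speed limits (rad/s): [2.22, 2.22, 2.79, 2.79, 3.14, 3.14, 3.14].

## Interface

Orientations are given as a unit quaternion [x, y, z, w].
In Python, from bench import monitor, cams, ticket, r gives the robot as it stands.
- The arm moves only by the shell command python3 -m crank 'ROWS' [OPENING] [FORCE]. ROWS is a JSON object whose one key "steps" holds a list of rows, each a list of 2 entries, a list of its own where there are three numbers: the shift along the world's x, y, z in units of 25 mm (1.0 is 25 mm), then the turn, a rotation vector about the world's x, y, z in units of 5 degrees (1.0 is 5 degrees). In form: {"steps": [[[x, y, z], [ax, ay, az]], ...]}. A call has 1 to 10 rows; each row shifts and turns the commanded pose from where the row before left it; what a row does not reach is not made up. A row lasts 1/12 s, in which the tool goes at most 41.7 mm and 7.16 degrees, less where a joint would pass 70% of its speed; a pose out of reach is approached as far as the arm can. A call is refused whole if a number of a shift passes 1 or a number of a turn 1, either way. A call with a gripper value outside its range is refused whole. OPENING is the finger opening in mm, from 0 to 87, set as the call begins (- or left out, the last holds). The fingers move at their own pace and stop on an object; FORCE is the grip in N (left out, the last holds). Time passes only in rows, so rows that do not move let the fingers close. It gives the time, the measured TCP pose, the force, the opening and the grip force at its end, in the units of the state.
- monitor.read_state(): the state, without advancing time (a new reading comes with each control period).
- cams.camera(name): name is "scene" or "top" or "wrist"; returns a dict with "pixels" (480x640x3 uint8, blue, green, red), "z_map" (480x640 float32, m along the optical axis (not along the pixel's ray), 0 where there is no reading), "vfov" (degrees; the focal length in pixels is half the picture's height over the tangent of half this angle, whatever the lens; pixels are square), "cx", "cy" (the principal point, pixels), "T" (4x4, takes a point from camera to world coordinates). Camera axes: x right, y up, looking along -z (the intrinsics and any distortion apply to the point x, -y, -z); pixel columns grow to the right and rows downward; lengths in m; the calibration is good to about 2 mm. A picture is of the moment at which its call begins.
- ticket.close_job(): hands the job in; it is judged then, once.
The state is a dict: "time": time; "joint_positions": joint angles; "joint_vel": joint speeds; "joint_torque": joint torques, N m; "ee_pos": TCP position; "eef_rot": TCP orientation; "ft_force": force on the tool from outside, world axes, zero at the start; "torque": the same for the moment, N m; "width": finger opening in m; "grip_force": force on a finger pad.
Only numpy, scipy, OpenCV 4.12 (cv2) and the standard library are available. Lean on these libraries where they do the work, as an engineer would, in place of code of your own. Each camera call takes 0.05 s, during which the arm holds its last target. There are 200 camera calls.

## Task

The brown bottle is standing on the window of the white code reader: lift it off and stand it upright on the bench. Then take the red-capped tube out of the white tube block, carry it upright over the full tube rack that stands in between, without touching that rack, and hold it still and upright above the middle of the reader's window, with its bottom about 10 mm above the glass and never touching the reader. Finish while holding the tube there; leave the rack and the two green-capped tubes where they are.

Things in the scene. Friction and masses are not known exactly. Their poses are not given: they have to be found in the camera images.
- reader: Code reader, fixed to the bench: a low box 110 x 110 mm, 45 mm high, grey below, white flat top, in the middle of it a black round glass window 28 mm across with a blue rim. Origin: centre of its underside; z up. A 15 mm cable stub leaves its +x side. The bench to its left (up to y = 0.45) and behind it (up to x = 0.68, at y 0.2 to 0.35) is free.
- reader_window (a point): Centre of the reader's window, on the glass, 45 mm above the bench. The blue rim and the glass stand 1 mm or less above the white top.
- brown_bottle: Brown reagent bottle with black cap, about 110 g, standing on the reader's window: body 48 mm across and 84 mm high, cap 31 mm across, 100 mm high in all. Origin: centre of its underside, z up along its axis. Grip round the body from above. (A similar bottle at the back of the bench plays no part.)
- tube_block: White block that holds three tubes, fixed to the bench: 60 (its x) x 150 (its y) mm, 50 mm high, origin at the centre of its underside. Three upright round holes about 20 mm wide, 40 mm deep (floor 10 mm above the bench) in a row along its y, 50 mm apart, the middle one at its centre. Which tube stands in which hole varies.
- red_tube: Specimen tube with a red screw cap and pink contents, about 15 g, upright in one hole of the white block: 18 mm across, 102 mm long, cap 20 mm across over its top 16 mm (86 to 102 mm above its bottom). Origin: centre of its bottom end, z along the tube to the cap. Its cap top stands 112 mm above the bench at the start. Grip it by the cap, across the row of tubes (along the block's x).
- green_tube_a: Specimen tube with a green cap, same size and origin as the red one, in another hole of the block. To be left alone.
- green_tube_b: Specimen tube with a green cap, same size and origin as the red one, in the remaining hole of the block. To be left alone.
- full_rack: Orange tube rack full of capped tubes, loose on the bench between the tube block and the reader: 119 (its x) x 247 (its y) mm, 108 mm high. Origin: centre of its underside; its long y side lies roughly along the world's x. To be carried over, not touched with the tube nor shifted.
There are look-alikes about, which are no part of the job. Of the things like the red_tube, leave any that is orange or purple; of the rest the smaller one is meant.

How it is judged:
By the outcome, as a careful person would: the job done as asked, in the order asked, and still so for the second after the job is handed in, while the arm keeps its last pose, push and grip.
It also fails if it takes over 54 s, if anything falls off the work surface, if the arm or the gripper's body presses on something with over 40 N, if the wrist force passes 120 N, or if a joint passes its speed limit or range.

## Working session

There is one attempt and no reset: what is moved stays moved. The work goes in short steps, Python scripts to look and compute and a shell command to move; the robot and the scene stay as the last step left them, time stands still between calls to the robot, and variables do not carry over. Pictures are saved under pics/ and viewed, at most 10 in all, crops included, and the job is handed in when it is done.

```bash
ls; mkdir -p pics
cat > h.py <<'E'
import numpy as np, cv2
from bench import monitor, cams, ticket, r
def shot(n,save=None):
    c=cams.camera(n)
    if save: cv2.imwrite('pics/'+save,c['pixels'])
    np.save('pics/'+n+'.npy',c,allow_pickle=True)
    return c
def load(n): return np.load('pics/'+n+'.npy',allow_pickle=True).item()
def f(c): return 240/np.tan(np.radians(c['vfov'])/2)
def depthpt(c,u,v):
    z=c['z_map'][int(v),int(u)]
    p=np.array([(u-c['cx'])/f(c)*z,-(v-c['cy'])/f(c)*z,-z,1]); return (c['T']@p)[:3]
def cloud(c):
    v,u=np.mgrid[0:480,0:640]; z=c['z_map']
    p=np.stack([(u-c['cx'])/f(c)*z,-(v-c['cy'])/f(c)*z,-z],-1)
    return p@c['T'][:3,:3].T+c['T'][:3,3]
def plane(c,u,v,h):
    d=c['T'][:3,:3]@np.array([(u-c['cx'])/f(c),-(v-c['cy'])/f(c),-1]); o=c['T'][:3,3]
    return o+d*(h-o[2])/d[2]
E
python3 - <<'E'
from h import *
for n in('top','scene'):
    c=shot(n,n+'0.png'); print(n,{k:v for k,v in c.items() if k not in('pixels','z_map')},(c['z_map']>0).mean())
print(monitor.read_state(),r.tcp_to_grasp)
E
```

```text
pics
top {'vfov': 45.850556510016254, 'cx': 320.4002578264534, 'cy': 234.6530599453984, 'T': array([[ 0.0181284 ,  0.99503043, -0.09790713,  0.30922836],
       [-0.9998167 ,  0.01864405,  0.00435432, -0.04453304],
       [ 0.00615807,  0.09781025,  0.99518603,  1.25025654],
       [ 0.        ,  0.        ,  0.        ,  1.        ]])} 0.9959928385416666
scene {'vfov': 56.69511729443255, 'cx': 313.9701003696193, 'cy': 239.3156849056508, 'T': array([[ 0.48565872,  0.57456301, -0.6587966 , -0.13515781],
       [-0.87396302,  0.30362293, -0.37947564, -0.37669038],
       [-0.01800692,  0.76005952,  0.64960394,  0.61034945],
       [ 0.        ,  0.        ,  0.        ,  1.        ]])} 0.9961458333333333
{'time': 0.1, 'joint_positions': array([-1.36561458,  0.33277799, -0.06472002,  1.46086419,  0.02160767,
        1.34987734, -0.08850014]), 'joint_vel': array([ 8.28503184e-05, -2.03249680e-03,  4.07543576e-04, -2.62487941e-03,
       -6.99562141e-04,  1.14207823e-03,  1.96506614e-04]), 'joint_torque': array([ 1.96060726e-03, -6.24556160e+01,  2.47147784e-02, -3.90715349e+01,
       -6.15548179e-02,  3.66872759e-02,  7.35461595e-05]), 'ee_pos': array([0.14105234, 0.60852445, 0.22184943]), 'eef_rot': array([ 1.13625008e-01,  9.93523517e-01, -6.14086329e-04, -4.17366338e-05]), 'ft_force': array([ 0.61092583, -0.42275393, -0.08988559]), 'torque': array([-0.04990333, -0.02195451, -0.01754177]), 'grip_force': 0.0, 'width': 0.0870091453989739} 0.0187
```

View pics/top0.png

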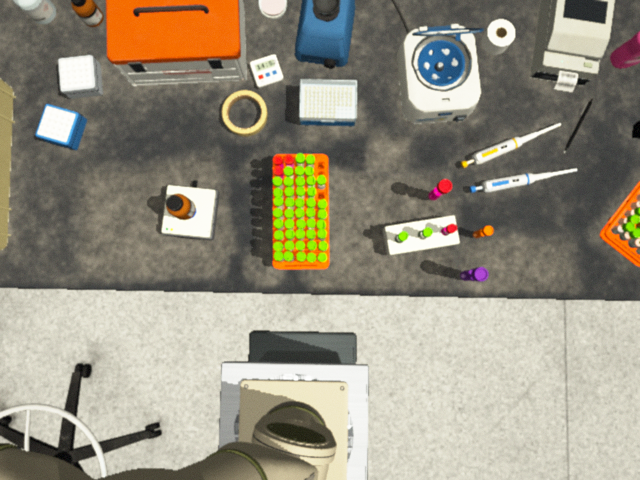

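View pics/scene0.png

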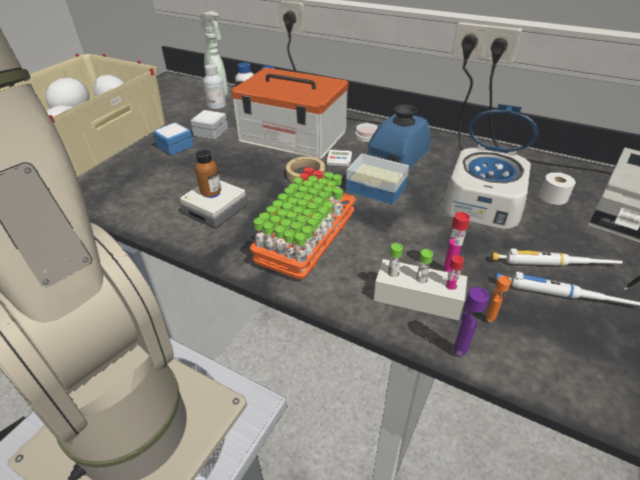

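Both views show the reader with the bottle at top (180,206), scene (208,172). Candidates for the red tube:
- crimson tube standing on the bench: top (445,187), scene (458,225). It is larger and not in the block.
- red-capped tube in the right-hand hole of the block: top (450,229), scene (456,262). It is the smaller one.
- orange tube: top (487,231). Excluded by its colour.
- purple tube: top (480,274). Excluded by its colour.
- red caps in the full rack: top (283,160).

I choose the red cap in the block.

Run:
```python
from h import *
np.set_printoptions(precision=4,suppress=True)
out=[]
for n in('top','scene'):
    c=load(n); P=cloud(c); x,y,z=np.moveaxis(P,-1,0)
    hsv=cv2.cvtColor(c['pixels'],cv2.COLOR_BGR2HSV); H,S,V=[hsv[...,i].astype(int) for i in range(3)]
    print(n,'bench z',np.median(z[(x>.45)&(x<.55)&(abs(y-.15)<.02)]))
    def rep(name,m):
        q=P[m]; 
        if len(q)<5: print(name,len(q));return
        print(name,len(q),'med',np.median(q,0),'mid',(np.percentile(q,2,0)+np.percentile(q,98,0))/2,'max',q.max(0),'min',q.min(0))
    reg=(x>.33)&(x<.62)&(y>.1)&(y<.4)
    rep('bottlecap',reg&(z>.137)&(z<.16))
    m=reg&(z>.04)&(z<.05); rep('reader top',m)
    q=P[m][:,:2].astype(np.float32); print(cv2.minAreaRect(q))
    reg=(x>.33)&(x<.62)&(y<-.15)&(y>-.5)
    m=reg&(z>.045)&(z<.054)&(S<60); print('block',cv2.minAreaRect(P[m][:,:2].astype(np.float32)))
    red=((H<8)|(H>165))&(S>120)
    rep('redcap',reg&red&(z>.106)&(z<.118)); rep('redall',reg&red&(z>.118))
    rep('green',reg&(H>35)&(H<80)&(S>120)&(z>.106)&(z<.118))
    m=(x>.25)&(x<.65)&(abs(y)<.13)&(z>.02); rep('rack',m);print(cv2.minAreaRect(P[m][:,:2].astype(np.float32)))
a,b=load('top')['pixels'],load('scene')['pixels']
cr=lambda i,u,v,w,h:cv2.resize(i[v:v+h,u:u+w],(400,400),interpolation=cv2.INTER_CUBIC)
cv2.imwrite('pics/crop1.png',np.hstack([cr(a,370,160,130,130),cr(b,370,200,150,150)]))
```

```text
top bench z 0.00021361942746556117
bottlecap 195 med [0.4769 0.2397 0.145 ] mid [0.4769 0.2408 0.1444] max [0.491  0.2554 0.1529] min [0.4617 0.2256 0.1377]
reader top 1665 med [0.4625 0.2207 0.0451] mid [0.4744 0.234  0.0449] max [0.5296 0.2893 0.05  ] min [0.4198 0.1787 0.04  ]
((0.4742736518383026, 0.23399458825588226), (0.1047699898481369, 0.10446078330278397), 85.36913299560547)
block ((0.39252299070358276, -0.27527952194213867), (0.14100897312164307, 0.15506726503372192), 10.40488338470459)
redcap 74 med [ 0.4401 -0.3136  0.1108] mid [ 0.4716 -0.3064  0.111 ] max [ 0.5285 -0.2842  0.1159] min [ 0.4316 -0.3237  0.1064]
redall 174 med [ 0.521  -0.2941  0.1361] mid [ 0.5219 -0.2951  0.1302] max [ 0.5351 -0.2817  0.1404] min [ 0.5082 -0.3081  0.1189]
green 146 med [ 0.4275 -0.2401  0.1111] mid [ 0.4271 -0.2406  0.1111] max [ 0.4412 -0.2065  0.116 ] min [ 0.4133 -0.2748  0.1064]
rack 7525 med [ 0.4467 -0.0175  0.1031] mid [ 0.4491 -0.0071  0.6421] max [0.6026 0.0553 1.2503] min [ 0.3092 -0.0671  0.0202]
((0.4552862048149109, -0.00701170414686203), (0.2939310073852539, 0.118198424577
[... 457 characters left out ...]
9291687), (0.1356974095106125, 0.15008920431137085), 10.852804183959961)
redcap 120 med [ 0.4385 -0.3134  0.1094] mid [ 0.4712 -0.3077  0.1117] max [ 0.5173 -0.2867  0.1179] min [ 0.4279 -0.3242  0.106 ]
redall 229 med [ 0.5122 -0.2966  0.1333] mid [ 0.5182 -0.2964  0.128 ] max [ 0.5324 -0.284   0.1374] min [ 0.5041 -0.3086  0.1181]
green 178 med [ 0.4238 -0.2417  0.1093] mid [ 0.4239 -0.2417  0.1091] max [ 0.4391 -0.2078  0.1122] min [ 0.4094 -0.2749  0.106 ]
rack 6899 med [ 0.4241 -0.0231  0.0936] mid [ 0.467  -0.0105  0.0634] max [0.6498 0.1249 0.1081] min [ 0.3499 -0.0679  0.02  ]
((0.509361982345581, 0.0032637640833854675), (0.33262330293655396, 0.16557978093624115), 14.422882080078125)
```

View pics/crop1.png

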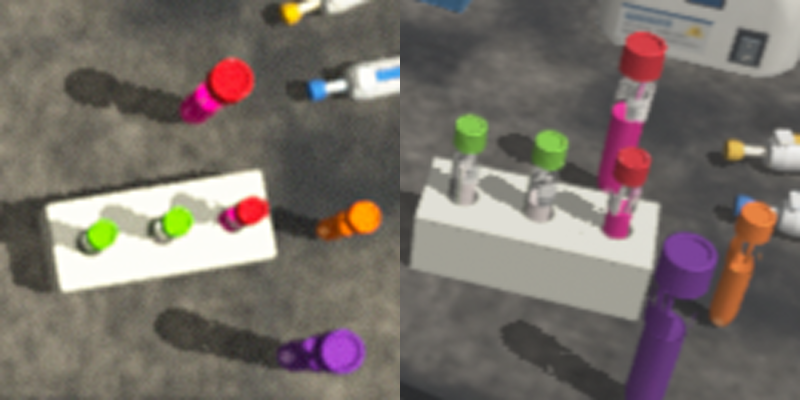

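The crop confirms it: the smaller red-capped tube is in the right-hand hole of the block (crop left half at (250,210)). The taller crimson tube on the bench is the look-alike. I'll move to the bottle first.

```bash
python3 -m crank '{"steps":[[[0.9,-1,0],[0,0,0]],[[0.9,-1,0],[0,0,0]],[[0.9,-1,0],[0,0,0]],[[0.9,-1,0],[0,0,0]],[[0.9,-1,0],[0,0,0]],[[0.9,-1,0],[0,0,0]],[[0.9,-1,0],[0,0,0]],[[0.9,-1,0],[0,0,0]],[[0.9,-1,0],[0,0,0]],[[0.9,-1,0],[0,0,0]]]}' 87 20
```

```text
time: 0.93
ee_pos: [0.3669, 0.3573, 0.2224]
eef_rot: [0.114, 0.994, -0.0, -0.0]
ft_force: [0.6, 0.0, -0.3]
width: 0.0873
grip_force: 0.0
```

```bash
python3 -m crank '{"steps":[[[0.87,-0.93,0],[0,0,0]],[[0.87,-0.93,0],[0,0,0]],[[0.87,-0.93,0],[0,0,0]],[[0.87,-0.93,0],[0,0,0]],[[0.86,-0.93,0],[0,0,0]],[[0,0,0],[0,0,0]],[[0,0,0],[0,0,0]]]}'
python3 - <<'E'
from h import *
np.set_printoptions(precision=4,suppress=True)
c=shot('wrist','w1.png'); print(c['T'],c['vfov'],c['cx'],c['cy']); P=cloud(c); z=P[...,2]
m=(z>.137)&(z<.155); q=P[m]; print(len(q),np.median(q,0),(q.min(0)+q.max(0))/2,q.min(0),q.max(0)); print(monitor.read_state()['ee_pos'])
E
```

```text
time: 1.52
ee_pos: [0.4754, 0.2409, 0.2223]
eef_rot: [0.116, 0.993, -0.0, -0.0]
ft_force: [-0.7, 0.0, -0.9]
width: 0.0865
grip_force: 0.0
[[ 0.2304 -0.9293 -0.2885  0.3962]
 [ 0.9731  0.22    0.0685  0.26  ]
 [-0.0002 -0.2965  0.955   0.3854]
 [ 0.      0.      0.      1.    ]] 69.79552760136873 317.61404912962274 238.51588122496733
1348 [0.4743 0.2419 0.1459] [0.4757 0.2417 0.1427] [0.4606 0.2266 0.137 ] [0.4908 0.2567 0.1483]
[0.4744 0.2425 0.2222]
```

View pics/w1.png

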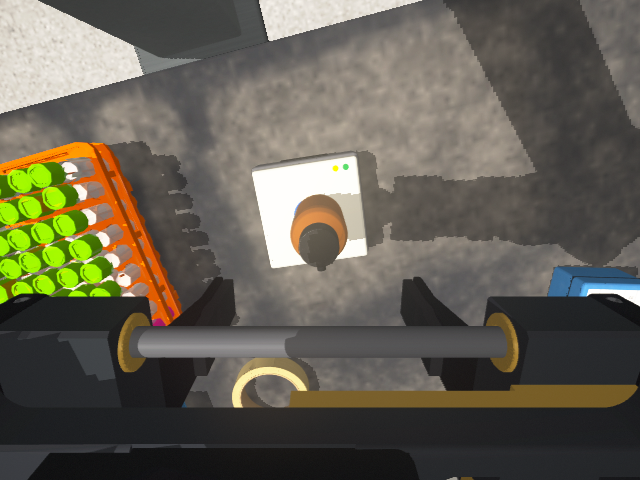

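The wrist view shows the bottle cap at (319,245), on the tool axis. The bottle is at (0.4755, 0.2417), so I'll descend straight and grip.

```bash
python3 -m crank '{"steps":[[[0,0,-1],[0,0,0]],[[0,0,-1],[0,0,0]],[[0,0,-1],[0,0,0]],[[0,0,-1],[0,0,0]],[[0,0,-0.8],[0,0,0]],[[0,0,-0.6],[0,0,0]],[[0,0,0],[0,0,0]],[[0,0,0],[0,0,0]]]}' && python3 -m crank '{"steps":[[[0,0,0],[0,0,0]],[[0,0,0],[0,0,0]],[[0,0,0],[0,0,0]],[[0,0,0],[0,0,0]],[[0,0,0],[0,0,0]],[[0,0,0],[0,0,0]],[[0,0,0],[0,0,0]],[[0,0,0],[0,0,0]]]}' 40 25
```

```text
time: 2.23
ee_pos: [0.4735, 0.2435, 0.0873]
eef_rot: [0.113, 0.994, -0.0, -0.001]
ft_force: [0.0, -0.3, 0.9]
width: 0.087
grip_force: 0.0
time: 2.9
ee_pos: [0.4747, 0.2426, 0.0877]
eef_rot: [0.114, 0.994, 0.0, 0.0]
ft_force: [0.7, -0.9, 1.7]
width: 0.0475
grip_force: 25.0
```

```bash
python3 -m crank '{"steps":[[[0,0,0.5],[0,0,0]],[[0,0,0.8],[0,0,0]],[[0,0,0.7],[0,0,0]],[[0,0.5,0],[0,0,0]],[[0,0.8,0],[0,0,0]],[[0,0.9,0],[0,0,0]],[[0,0.9,0],[0,0,0]],[[0,0.9,0],[0,0,0]],[[0,0.9,0],[0,0,0]],[[0,0.7,0],[0,0,0]]]}' && python3 -m crank '{"steps":[[[0,0,0],[0,0,0]],[[0,0,-0.7],[0,0,0]],[[0,0,-0.8],[0,0,0]],[[0,0,-0.8],[0,0,0]],[[0,0,-0.7],[0,0,0]],[[0,0,-0.4],[0,0,0]],[[0,0,-0.2],[0,0,0]],[[0,0,-0.1],[0,0,0]],[[0,0,0],[0,0,0]],[[0,0,0],[0,0,0]]]}'
```

```text
time: 3.73
ee_pos: [0.4736, 0.3851, 0.1366]
eef_rot: [0.113, 0.994, 0.0, -0.001]
ft_force: [-0.2, -0.1, -0.5]
width: 0.0477
grip_force: 25.0
time: 4.57
ee_pos: [0.4751, 0.383, 0.046]
eef_rot: [0.114, 0.994, 0.001, 0.0]
ft_force: [-0.2, 0.2, -0.3]
width: 0.0475
grip_force: 25.0
```

```bash
python3 -m crank '{"steps":[[[0,0,-0.04],[0,0,0]],[[0,0,-0.04],[0,0,0]],[[0,0,0],[0,0,0]],[[0,0,0],[0,0,0]]]}'
```

```text
time: 4.9
ee_pos: [0.4747, 0.3827, 0.0433]
eef_rot: [0.114, 0.994, 0.0, 0.0]
ft_force: [0.2, -1.0, -1.2]
width: 0.0476
grip_force: 25.0
```

```bash
python3 -m crank '{"steps":[[[0,0,-0.04],[0,0,0]],[[0,0,0],[0,0,0]],[[0,0,0],[0,0,0]]]}'; python3 -m crank '{"steps":[[[0,0,-0.04],[0,0,0]],[[0,0,0],[0,0,0]],[[0,0,0],[0,0,0]]]}'
```

```text
time: 5.15
ee_pos: [0.4749, 0.3828, 0.0427]
eef_rot: [0.114, 0.994, 0.0, 0.0]
ft_force: [-1.1, -1.6, 5.2]
width: 0.048
grip_force: 25.0
time: 5.4
ee_pos: [0.4749, 0.3828, 0.0426]
eef_rot: [0.114, 0.994, 0.0, 0.0]
ft_force: [-5.3, -3.8, 14.7]
width: 0.0478
grip_force: 25.0
```

```bash
python3 -m crank '{"steps":[[[0,0,0.04],[0,0,0]],[[0,0,0],[0,0,0]],[[0,0,0],[0,0,0]],[[0,0,0],[0,0,0]],[[0,0,0],[0,0,0]],[[0,0,0],[0,0,0]]]}' 87 && python3 -m crank '{"steps":[[[0,0,0.5],[0,0,0]],[[0,0,0.9],[0,0,0]],[[0,0,1],[0,0,0]],[[0,0,1],[0,0,0]],[[0,0,1],[0,0,0]],[[0,0,1],[0,0,0]],[[0,0,1],[0,0,0]],[[0,0,1],[0,0,0]],[[0,0,0.6],[0,0,0]]]}'
```

```text
time: 5.9
ee_pos: [0.4745, 0.3826, 0.0418]
eef_rot: [0.114, 0.994, -0.0, -0.0]
ft_force: [-0.5, 0.4, -0.1]
width: 0.0796
grip_force: 0.0
time: 6.65
ee_pos: [0.4752, 0.3829, 0.2462]
eef_rot: [0.114, 0.994, 0.002, 0.001]
ft_force: [-0.8, -0.7, 0.3]
width: 0.0871
grip_force: 0.0
```

```bash
python3 -m crank '{"steps":[[[-0.3,-1,0],[0,0,-1]],[[-0.3,-1,0],[0,0,-1]],[[-0.3,-1,0],[0,0,-1]],[[-0.3,-1,0],[0,0,-1]],[[-0.3,-1,0],[0,0,-1]],[[-0.3,-1,0],[0,0,-1]],[[0,-1,0],[0,0,-1]],[[0,-1,0],[0,0,-1]],[[0,-1,0],[0,0,-1]],[[0,-1,0],[0,0,-1]]]}'
python3 - <<'E'
from h import *
np.set_printoptions(precision=4,suppress=True)
for n in('scene','top'):
    c=shot(n,n+'1.png'); P=cloud(c); x,y,z=np.moveaxis(P,-1,0)
    m=(x>.4)&(x<.56)&(y>.33)&(y<.45)&(z>.092)&(z<.11); q=P[m]; print(n,'bottle',len(q), q.mean(0) if len(q) else 0)
    hsv=cv2.cvtColor(c['pixels'],cv2.COLOR_BGR2HSV)
    m=(x>.4)&(x<.55)&(y>.16)&(y<.31)&(z>.038)&(z<.055)
    q=P[m]; 
    if len(q): print(cv2.minAreaRect(q[:,:2].astype(np.float32)))
    w=m&(hsv[...,2]<60)&(abs(x-.473)<.04)&(abs(y-.235)<.04)
    b=m&(hsv[...,0]>95)&(hsv[...,0]<130)&(hsv[...,1]>120)
    for k in(w,b):
        v,u=np.nonzero(k)
        if len(u)>4: (cu,cv),rad=cv2.minEnclosingCircle(np.c_[u,v].astype(np.float32)); print(len(u),cu,cv,rad,plane(c,u.mean(),v.mean(),.0455),plane(c,cu,cv,.0455))
E
```

```text
time: 7.48
ee_pos: [0.4294, 0.1313, 0.243]
eef_rot: [0.525, 0.851, 0.001, 0.0]
ft_force: [1.0, 0.2, 0.9]
width: 0.0871
grip_force: 0.0
scene bottle 99 [0.4721 0.3795 0.0973]
((0.4701719880104065, 0.23451027274131775), (0.10623806715011597, 0.1056368350982666), 84.955810546875)
37 212.0 193.0 4.123205661773682 [0.4706 0.2337 0.0455] [0.4705 0.2331 0.0455]
40 212.0 193.5 7.159010887145996 [0.4694 0.2317 0.0455] [0.469  0.2319 0.0455]
top bottle 193 [0.4772 0.3803 0.0997]
```

```bash
python3 -m crank '{"steps":[[[0,-1,0],[0,0,-0.85]],[[0,-1,0],[0,0,-0.85]],[[0,-1,0],[0,0,-0.85]],[[0,-1,0],[0,0,-0.8]],[[0,-1,0],[0,0,0]],[[0,-1,0],[0,0,0]],[[0,-1,0],[0,0,0]],[[0,-1,0],[0,0,0]],[[0,-1,0],[0,0,0]],[[0,-1,0],[0,0,0]]]}' && python3 -m crank '{"steps":[[[0.2,-1,0],[0,0,0]],[[0.2,-1,0],[0,0,0]],[[0,-1,0],[0,0,0]],[[0,-1,0],[0,0,0]],[[0,-1,0],[0,0,0]],[[0,-1,0],[0,0,0]],[[0,-1,0],[0,0,0]],[[0,-0.8,0],[0,0,0]],[[0,0,0],[0,0,0]],[[0,0,0],[0,0,0]]]}'
python3 - <<'E'
from h import *
np.set_printoptions(precision=4,suppress=True)
from scipy.spatial.transform import Rotation as R
c=shot('wrist','w2.png');P=cloud(c); x,y,z=np.moveaxis(P,-1,0)
t=shot('top','top2.png')
hsv=cv2.cvtColor(c['pixels'],cv2.COLOR_BGR2HSV); H,S=hsv[...,0].astype(int),hsv[...,1]
red=((H<8)|(H>165))&(S>120)
for nm,k,zr in(('red',red,(.1085,.117)),('redside',red,(.09,.117)),('green',(H>35)&(H<80)&(S>120),(.1085,.117))):
    m=(k&(z>zr[0])&(z<zr[1])&(x<.48)&(x>.38)&(y<-.18)).astype(np.uint8)
    n,l,st,ce=cv2.connectedComponentsWithStats(m)
    for i in range(1,n):
        if st[i,4]>40: q=P[l==i]; print(nm,st[i,4],ce[i],q.mean(0),(q.min(0)+q.max(0))/2, np.ptp(q,0))
m=(abs(z-.05)<.003)&(S<60)&(x>.33)&(x<.5)&(y<-.15); print(cv2.minAreaRect(P[m][:,:2].astype(np.float32)))
s=monitor.read_state(); print(s['ee_pos'],R.from_quat(s['eef_rot']).as_matrix(),s['joint_positions'])
# reader in top
P=cloud(t); x,y,z=np.moveaxis(P,-1,0);hsv=cv2.cvtColor(t['pixels'],cv2.COLOR_BGR2HSV)
m=(x>.4)&(x<.56)&(y>.16)&(y<.31)&(z>.038)&(z<.055); print(cv2.minAreaRect(P[m][:,:2].astype(np.float32)))
for k in (m&(hsv[...,2]<60)&(abs(x-.473)<.04)&(abs(y-.235)<.04), m&(hsv[...,0]>95)&(hsv[...,0]<130)&(hsv[...,1]>120)):
    v,u=np.nonzero(k)
    if len(u): print(len(u),plane(t,u.mean(),v.mean(),.0455))
E
```

```text
time: 8.42
ee_pos: [0.4297, -0.1182, 0.2429]
eef_rot: [0.641, 0.768, 0.001, 0.0]
ft_force: [0.8, 1.0, 0.6]
width: 0.0872
grip_force: 0.0
time: 9.25
ee_pos: [0.4395, -0.3129, 0.2424]
eef_rot: [0.642, 0.767, -0.0, 0.0]
ft_force: [0.1, -0.0, -0.8]
width: 0.0873
grip_force: 0.0
red 387 [318.2532 230.4419] [ 0.4406 -0.3144  0.112 ] [ 0.4407 -0.3148  0.1117] [0.0191 0.0198 0.0054]
redside 451 [318.3149 228.847 ] [ 0.4405 -0.3133  0.1107] [ 0.4407 -0.3147  0.1054] [0.0191 0.02   0.018 ]
green 494 [317.6417 110.8421] [ 0.4227 -0.2165  0.1121] [ 0.4227 -0.2165  0.1121] [0.019  0.0197 0.0053]
green 433 [318.0092 173.7044] [ 0.4317 -0.2654  0.112 ] [ 0.4318 -0.2656  0.1117] [0.0192 0.0196 0.0059]
((0.4027169346809387, -0.27759093046188354), (0.12125550210475922, 0.1628335863351822), 10.458597183227539)
[ 0.4401 -0.3113  0.2423] [[-0.1785  0.9839  0.0003]
 [ 0.9839  0.1785  0.0007]
 [ 0.0006  0.0004 -1.    ]] [-0.3332  0.1732  0.9789  1.7008 -0.148   1.3461  0.8513]
((0.47434550523757935, 0.23419936001300812), (0.10530689358711243, 0.10475360602140427), 85.02488708496094)
85 [0.4742 0.2352 0.0455]
94 [0.474  0.2345 0.0455]
```

View pics/w2.png

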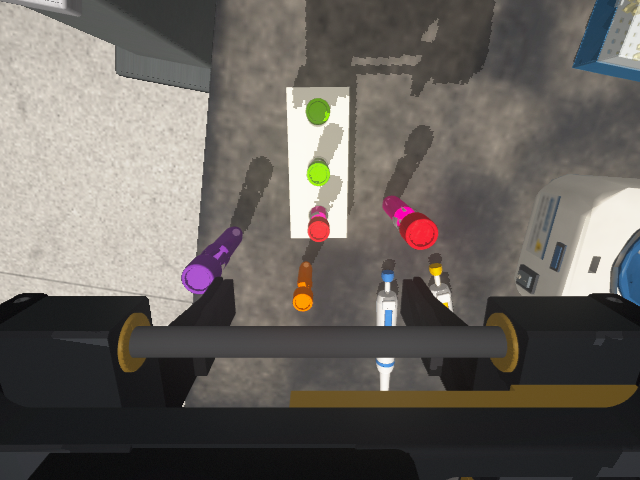

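The wrist view shows the red cap at (318,230), the greens at (318,111) and (318,174), crimson at (420,232) and purple at (198,277). I'll check that the gripper body clears the two tall tubes.

```bash
python3 - <<'E'
from h import *
for n in('wrist','top'):
    P=cloud(load(n)); x,y,z=np.moveaxis(P,-1,0)
    for a,b in((.34,.405),(.49,.55)):
        m=(x>a)&(x<b)&(y<-.25)&(y>-.4)&(z>.06)&(z<.18); q=P[m]; print(n,q.max(0),np.median(q,0))
E
python3 -m crank '{"steps":[[[0.04,-0.08,-0.6],[0,0,0]],[[0,0,-0.9],[0,0,0]],[[0,0,-0.9],[0,0,0]],[[0,0,-0.6],[0,0,0]],[[0,0,0],[0,0,0]],[[0,0,0],[0,0,0]]]}' 40
```

```text
wrist [ 0.36172734 -0.34988022  0.14535716] [ 0.35058271 -0.35804814  0.13457322]
wrist [ 0.53515627 -0.28160285  0.14034874] [ 0.51848948 -0.29313251  0.13642515]
time: 9.85
ee_pos: [0.4409, -0.3131, 0.1672]
eef_rot: [0.641, 0.768, 0.0, -0.0]
ft_force: [-0.2, 0.4, 0.4]
width: 0.055
grip_force: 0.0Traceback (most recent call last):
  File "<stdin>", line 5, in <module>
    return umr_maximum(a, axis, None, out, keepdims, initial, where)
ValueError: zero-size array to reduction operation maximum which has no identity
```

```bash
python3 -m crank '{"steps":[[[0,-0.04,-0.6],[0,0,0]],[[0,0,-0.8],[0,0,0]],[[0,0,-0.8],[0,0,0]],[[0,0,-0.6],[0,0,0]],[[0,0,-0.4],[0,0,0]],[[0,0,0],[0,0,0]],[[0,0,0],[0,0,0]]]}' && python3 -m crank '{"steps":[[[0,0,0],[0,0,0]],[[0,0,0],[0,0,0]],[[0,0,0],[0,0,0]],[[0,0,0],[0,0,0]],[[0,0,0],[0,0,0]],[[0,0,0],[0,0,0]]]}' 10 20
```

```text
time: 10.43
ee_pos: [0.4412, -0.3154, 0.0881]
eef_rot: [0.641, 0.767, 0.0, 0.0]
ft_force: [0.7, -0.5, 0.1]
width: 0.04
grip_force: 0.0
time: 10.93
ee_pos: [0.4409, -0.3156, 0.0875]
eef_rot: [0.641, 0.767, 0.0, 0.0]
ft_force: [-0.2, 0.5, 4.0]
width: 0.0198
grip_force: 20.0
```

```bash
python3 -m crank '{"steps":[[[0,0,0.2],[0,0,0]],[[0,0,0.5],[0,0,0]],[[0,0,0.8],[0,0,0]],[[0,0,0.8],[0,0,0]],[[0,0,0.8],[0,0,0]],[[0,0,0.8],[0,0,0]],[[0,0,0.8],[0,0,0]],[[0,0,0.8],[0,0,0]],[[0,0,0.5],[0,0,0]],[[0,0,0],[0,0,0]]]}'
python3 - <<'E'
from h import *
c=shot('scene','s3.png'); s=monitor.read_state(); print(s['ee_pos'],s['width'],s['joint_positions'])
p=c['pixels'][130:380,340:560]; cv2.imwrite('pics/s3c.png',cv2.resize(p,None,fx=2.4,fy=2.4))
E
```

```text
time: 11.77
ee_pos: [0.4415, -0.3162, 0.24]
eef_rot: [0.642, 0.767, 0.001, 0.002]
ft_force: [0.1, 0.4, -0.1]
width: 0.0198
grip_force: 20.0
[ 0.44107476 -0.31568564  0.2382313 ] 0.019545358500090915 [-0.32662461  0.18767434  0.98610611  1.7008486  -0.16170747  1.33719949
  0.86678186]
```

View pics/s3c.png

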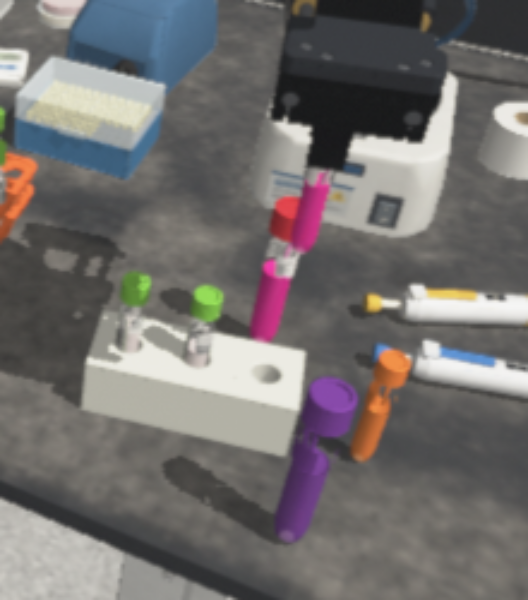

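The tube is out and held, and its hole in the block is empty (crop (265,372)). Both green tubes are still in place. Now I'll carry it over the rack.

```bash
python3 -m crank '{"steps":[[[0,0.3,0],[0,0,0]],[[0,0.6,0],[0,0,0]],[[0.1,0.9,0],[0,0,0]],[[0.1,0.9,0],[0,0,0]],[[0.1,0.9,0],[0,0,0]],[[0.1,0.9,0],[0,0,0]],[[0.1,0.9,0],[0,0,0]],[[0.1,0.9,0],[0,0,0]],[[0.1,0.9,0],[0,0,0]],[[0.1,0.9,0],[0,0,0]]]}' && python3 -m crank '{"steps":[[[0.1,0.9,0],[0,0,0]],[[0.1,0.9,0],[0,0,0]],[[0.1,0.9,0],[0,0,0]],[[0.1,0.9,0],[0,0,0]],[[0,0.9,0],[0,0,0]],[[0,0.9,0],[0,0,0]],[[0,0.9,0],[0,0,0]],[[0,0.9,0],[0,0,0]],[[0,0.9,0],[0,0,0]],[[0,0.7,0],[0,0,0]]]}' && python3 -m crank '{"steps":[[[0,0.5,0],[0,0,0]],[[0,0.3,0],[0,0,0]],[[0,0,0],[0,0,0]],[[0,0,0],[0,0,0]],[[0,0,0],[0,0,0]]]}'
python3 - <<'E'
from h import *
np.set_printoptions(precision=4,suppress=True)
for n in('wrist','scene'):
    c=shot(n,n+'4.png'); P=cloud(c); x,y,z=np.moveaxis(P,-1,0)
    hsv=cv2.cvtColor(c['pixels'],cv2.COLOR_BGR2HSV)
    m=(x>.4)&(x<.56)&(y>.16)&(y<.31)&(z>.036)&(z<.055); q=P[m]; print(n,len(q),cv2.minAreaRect(q[:,:2].astype(np.float32)))
    for k in (m&(hsv[...,2]<60)&(abs(x-.473)<.03)&(abs(y-.235)<.03), m&(hsv[...,0]>95)&(hsv[...,0]<130)&(hsv[...,1]>120)):
        v,u=np.nonzero(k)
        if len(u): print(len(u),u.mean(),v.mean(),P[k].mean(0),plane(c,u.mean(),v.mean(),.0455))
s=monitor.read_state(); print(s['ee_pos'],s['joint_positions'],s['width'])
E
```

```text
time: 12.65
ee_pos: [0.4598, -0.1111, 0.2359]
eef_rot: [0.641, 0.767, -0.001, -0.001]
ft_force: [-1.0, -0.0, 0.3]
width: 0.0196
grip_force: 20.0
time: 13.48
ee_pos: [0.4694, 0.1092, 0.2357]
eef_rot: [0.641, 0.768, -0.001, -0.0]
ft_force: [0.0, 0.0, -0.1]
width: 0.0196
grip_force: 20.0
time: 13.9
ee_pos: [0.4707, 0.1259, 0.2369]
eef_rot: [0.642, 0.767, -0.0, 0.0]
ft_force: [-0.8, 0.4, -0.4]
width: 0.0194
grip_force: 20.0
wrist 12302 ((0.4730139374732971, 0.2352035641670227), (0.10410843789577484, 0.10414741933345795), 85.22252655029297)
395 339.16708860759496 104.09113924050632 [0.4727 0.2351 0.0466] [0.4727 0.2353 0.0455]
scene 1347 ((0.4713764488697052, 0.2342744618654251), (0.10628033429384232, 0.10750985890626907), 85.11154174804688)
47 211.89361702127658 192.53191489361703 [0.4729 0.2356 0.0445] [0.4719 0.2345 0.0455]
32 212.21875 194.03125 [0.4691 0.2316 0.0441] [0.4676 0.2301 0.0455]
[0.4708 0.126  0.2371] [-0.8687 -0.0028  0.5183  1.8159  0.0014  1.3279 -0.1745] 0.01940820291533498
```

View pics/wrist4.png

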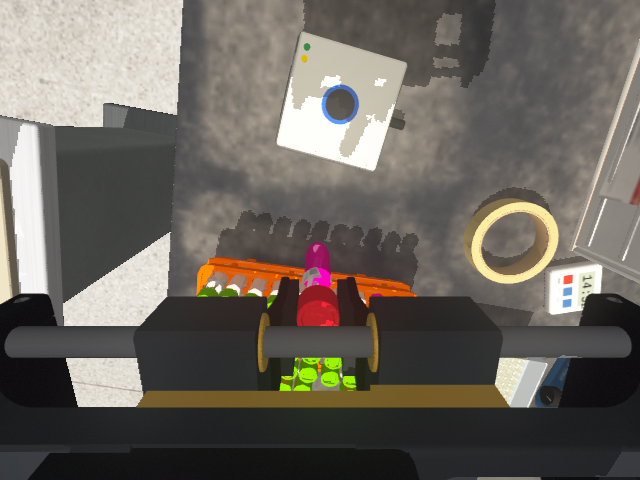

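The wrist view shows the window at (340,104), which puts its centre at (0.4727, 0.2353). The tube hangs from the pads with its lower end at (317,247). I'll move above the window and check the tilt before going down.

```bash
python3 -m crank '{"steps":[[[0.04,0.5,0],[0,0,0]],[[0.04,0.8,0],[0,0,0]],[[0,0.9,0],[0,0,0]],[[0,0.9,0],[0,0,0]],[[0,0.7,0],[0,0,0]],[[0,0.4,0],[0,0,0]],[[0,0.17,0],[0,0,0]],[[0,0,-0.5],[0,0,0]],[[0,0,-0.5],[0,0,0]],[[0,0,0],[0,0,0]]]}' && python3 -m crank '{"steps":[[[0,0,-0.5],[0,0,0]],[[0,0,-0.5],[0,0,0]],[[0,0,-0.4],[0,0,0]],[[0,0,0],[0,0,0]],[[0,0,0],[0,0,0]]]}'
cat > chk.py <<'E'
from h import *
np.set_printoptions(precision=4,suppress=True)
e=np.mean([monitor.read_state()['ee_pos'] for _ in range(5)],0); print('tcp',e)
for n in('wrist','scene','top'):
    c=shot(n,n+'5.png'); P=cloud(c); x,y,z=np.moveaxis(P,-1,0)
    hsv=cv2.cvtColor(c['pixels'],cv2.COLOR_BGR2HSV); H=hsv[...,0].astype(int)
    m=((H<8)|(H>150))&(hsv[...,1]>100)&(np.hypot(x-e[0],y-e[1])<.04)&(z>.045)
    q=P[m]; print(n,len(q))
    if len(q)<30: continue
    print(' zmin',np.percentile(q[:,2],[0,2]))
    # tube axis from the edges of rows: fit line through mid-surface points, axis = surface + r along view dir
    d=P[m].mean(0)-c['T'][:3,3]; d[2]=0; d/=np.linalg.norm(d)
    for lo in np.arange(.05,.16,.015):
        k=q[(q[:,2]>=lo)&(q[:,2]<lo+.015)]
        if len(k)>10:
            s=np.array([-d[1],d[0],0]); t=k@s
            print('  z%.3f lateral mid off tcp %.4f, width %.4f, near-surface depth off %.4f'%(lo,(t.min()+t.max())/2-e@s,np.ptp(t),(k@d).min()+.009-e@d))
E
python3 chk.py
```

```text
time: 14.83
ee_pos: [0.472, 0.235, 0.2101]
eef_rot: [0.642, 0.767, -0.002, -0.0]
ft_force: [0.4, -0.5, -0.1]
width: 0.0197
grip_force: 20.0
time: 15.25
ee_pos: [0.4727, 0.2359, 0.1773]
eef_rot: [0.642, 0.767, -0.0, 0.0]
ft_force: [0.2, -0.6, 1.4]
width: 0.0196
grip_force: 20.0
tcp [0.4727 0.2359 0.1773]
wrist 2270
 zmin [0.113  0.1223]
  z0.110 lateral mid off tcp 0.0002, width 0.0141, near-surface depth off 0.0000
  z0.125 lateral mid off tcp 0.0000, width 0.0141, near-surface depth off 0.0000
  z0.140 lateral mid off tcp 0.0000, width 0.0145, near-surface depth off 0.0001
  z0.155 lateral mid off tcp -0.0001, width 0.0150, near-surface depth off -0.0008
scene 232
 zmin [0.104  0.1055]
  z0.095 lateral mid off tcp 0.0019, width 0.0124, near-surface depth off 0.0012
  z0.110 lateral mid off tcp 0.0017, width 0.0152, near-surface depth off -0.0005
  z0.125 lateral mid off tcp 0.0014, width 0.0146, near-surface depth off -0.0028
  z0.140 lateral mid off tcp 0.0014, width 0.0145, near-surface depth off -0.0007
  z0.155 lateral mid off tcp 0.0020, width 0.0123, near-surface depth off -0.0006
top 14
```

```bash
python3 -m crank '{"steps":[[[0,0,-0.3],[0,0,0]],[[0,0,-0.4],[0,0,0]],[[0,0,-0.4],[0,0,0]],[[0,-0.02,-0.3],[0,0,0]],[[0,0,-0.2],[0,0,0]],[[0,0,-0.12],[0,0,0]],[[0,0,0],[0,0,0]],[[0,0,0],[0,0,0]],[[0,0,0],[0,0,0]],[[0,0,0],[0,0,0]]]}'; python3 chk.py
python3 - <<'E'
from h import *
a=load('scene')['pixels'][110:290,150:330]; b=load('top')['pixels'][130:330,120:520]
cv2.imwrite('pics/fin.png',np.hstack([cv2.resize(a,(400,400)),cv2.resize(b,(400,200)).repeat(2,0)]))
E
```

```text
time: 16.23
ee_pos: [0.4729, 0.236, 0.1345]
eef_rot: [0.641, 0.767, 0.0, 0.0]
ft_force: [-0.1, -0.2, -0.0]
width: 0.0193
grip_force: 20.0
tcp [0.4729 0.236  0.1345]
wrist 2236
 zmin [0.0691 0.0789]
  z0.065 lateral mid off tcp 0.0009, width 0.0114, near-surface depth off 0.0003
  z0.080 lateral mid off tcp 0.0002, width 0.0135, near-surface depth off 0.0002
  z0.095 lateral mid off tcp 0.0001, width 0.0146, near-surface depth off 0.0001
  z0.110 lateral mid off tcp -0.0001, width 0.0151, near-surface depth off -0.0004
  z0.140 lateral mid off tcp 0.0002, width 0.0194, near-surface depth off -0.0022
  z0.155 lateral mid off tcp 0.0002, width 0.0196, near-surface depth off -0.0022
scene 203
 zmin [0.0588 0.0635]
  z0.065 lateral mid off tcp 0.0004, width 0.0127, near-surface depth off -0.0007
  z0.080 lateral mid off tcp 0.0015, width 0.0147, near-surface depth off -0.0020
  z0.095 lateral mid off tcp 0.0018, width 0.0154, near-surface depth off -0.0009
  z0.110 lateral mid off tcp 0.0014, width 0.0127, near-surface depth off -0.0019
  z0.140 lateral mid off tcp -0.0052, width 0.0110, near-surface depth off -0.0100
  z0.155 lateral mid off tcp -0.0046, width 0.0097, near-surface depth off -0.0089
top 12
```

View pics/fin.png

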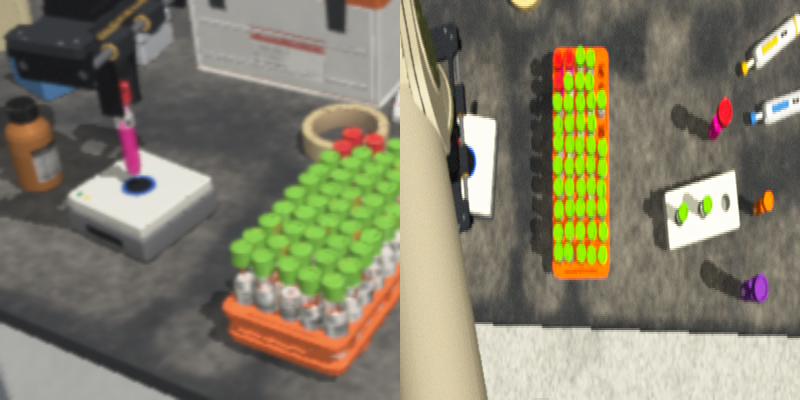

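The tube hangs upright over the window (left half, (135,170)), with its bottom about 11 mm above the glass. The bottle stands on the bench, and the rack and green tubes have not moved.

```bash
python3 -c "
from bench import ticket; print(ticket.close_job())"
```

```text
the job is handed in; nothing more can be done
None
```

I handed the job in at about 16 s of the 54 s allowed. The bottle stands upright on the bench left of the reader, and the red-capped tube is held still and upright over the middle of the window, its bottom about 11 mm above the glass. The full rack and the green tubes are where they were.

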